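# Kit the tray for a power-supply board

### The arm

A 7-joint arm with a two-finger parallel gripper is mounted at the origin on the work surface. World frame = base frame: x ahead of the robot, y to its left, z up, the work surface at z = 0. Lengths are in m, angles in rad, forces in N, time in s.
With the tool pointing down it reaches from about 0.4 to 0.85 m from the base axis. Payload 10.4 kg.
Tool frame: the origin (TCP) lies midway between the tips of the shut fingers; the grasp point (between the pads) lies 19 mm behind it (r.grasp_offset is the distance from the TCP to the grasp point, in m); x points along the fingers, y is the direction in which the jaws open and shut, and the axes are right-handed (so a half turn about x gives the same grasp; the last joint's range is limited). The gripper opens to 87 mm and grips with 3 to 60 N. Pads are 19 mm wide; open, the fingers measure 117 mm over their backs; the gripper's body (75 mm by 190 mm) begins 51 mm behind the grasp point.
Start: joints at [1.167, 0.332, -0.065, 1.46, 0.022, 1.35, -0.088], TCP at [0.232, -0.58, 0.223] pointing down, gripper open.
Joint ranges: [-2.6, 2.6], [-0.5, 2.12], [-1.47, 1.34], [0.16, 2.42], [-1.27, 4.41], [0.06, 2.06], [-2.6, 2.6]. Speed limits (rad/s): [2.22, 2.22, 2.79, 2.79, 3.14, 3.14, 3.14].

### API

Orientations are given as a unit quaternion [x, y, z, w].
In Python, from bench import r, vision, close_job gives the robot as it stands. The module is installed in compiled form; this text tells all that it offers.
- The arm moves only by the shell command python3 -m pendant 'ROWS' [OPENING] [FORCE]. ROWS is text: rows parted by semicolons, each of 6 numbers parted by spaces: the shift along the tool's x, y, z in units of 0.25 m (1.0 is 0.25 m), then the turn, a rotation vector about the tool's x, y, z in units of 1.5 rad (1.0 is 1.5 rad). A call has 1 to 8 rows; each row is the pose to reach, as a shift and turn from the pose commanded when the call began, along the tool's axes at that moment; what a row does not reach only later rows make up. A row lasts 1/10 s, in which the tool goes at most 50 mm and 8.59 degrees, less where a joint would pass 70% of its speed; a pose out of reach is approached as far as the arm can. A call with a number of a shift or a turn outside -1 to 1 is refused whole. A call with a gripper value outside its range is refused whole. OPENING is the gripper command: -1 is shut, 1 is fully open, values between are in proportion, set as the call begins (- or left out, the last holds). The fingers move at their own pace and stop on an object; FORCE is the grip in N (left out, the last holds). Time passes only in rows, so rows that repeat a pose let the fingers close. It gives the time, the measured TCP pose, the force and the opening at its end, in the units of the state.
- r.read_state(): the state, without advancing time (a new reading comes with each control period).
- vision.camera(name): name is "side" or "top"; returns (picture, depth): 400x640x3 uint8, blue, green, red; 400x640 float32, m along the optical axis (not along the pixel's ray), 0 where there is no reading.
- vision.get_calibration(name): a dict with "camera_matrix" (3x3 intrinsics, pixels), "rvec" (rotation vector, rad) and "tvec" (3), from world to camera coordinates, as OpenCV has them. Camera axes: x right, y down, z forward; pixel columns grow to the right and rows downward; lengths in m; the calibration is good to about 2 mm. A picture is of the moment at which its call begins. get_calibration takes no time and is no camera call.
- close_job(): hands the job in, once; it reports no verdict.
The state is a dict: "time": time; "joint_positions": joint angles; "joint_vel": joint speeds; "joint_torque": joint torques, N m; "ee_pos": TCP position; "eef_rot": TCP orientation; "ft_force": force on the tool from outside, world axes, zero at the start; "torque": the same for the moment, N m; "width": finger opening in m.
Only numpy, scipy, OpenCV 4.12 (cv2) and the standard library are available. Lean on these libraries where they do the work, as an engineer would, in place of code of your own. Each camera call takes 0.05 s, during which the arm holds its last target. There are 200 camera calls.

### The job

Make up the kit tray for one power-supply board: put the big can capacitor, the long heat sink, the copper-wound toroid and the square transformer into the tray, each flat on the floor of the pocket shaped for it and the same way up as it stands on the mat (the toroid goes over the post). Set the parts down rather than dropping them in, and leave the slimmer capacitor and the shorter heat sink, which belong to another job, where they are.

Things in the scene. Friction and masses are not known exactly. Their poses are not given: they have to be found in the camera images.
- big_capacitor: The larger of two upright screw-terminal can capacitors: dark navy cylinder with a white stripe, black top with two metal screws side by side; diameter 40 mm, 55 mm tall with the screws (can alone 50 mm), about 110 g. Loose, stands on the mat. Origin: centre of its underside; z up along the can. The mat's top is at z = 0.002 everywhere the parts stand.
- long_heat_sink: The longer of two extruded bare-aluminium heat sinks: flat base with six upright fins running along its length; 80 mm long (its x) by 40 mm wide (its y) by 30 mm tall, the outermost fins flush with the sides of the base, about 105 g. Loose, base down on the mat, any yaw. Origin: centre of its underside; z up along the fins.
- toroid: Toroidal choke: a ring wound with enamelled copper wire, lying flat; outer diameter 64 mm, hole 28 mm, 27 mm tall, about 150 g. Loose on the mat (not to be mistaken for the solder spool standing among the parts, which has green flanges of 50 mm and no open hole, 46 mm tall). Origin: centre of its underside; z up along the ring's axis.
- transformer: Square ferrite transformer: black bobbin foot 44 x 44 mm, dark grey ferrite core (a frame 44 mm long along its x, 20 mm wide along its y) around a winding wrapped in yellow tape (42 mm along its y, up to 29 mm high); 36 mm tall, about 160 g. Loose on the mat, any yaw; easily gripped along its x across the core. Origin: centre of its underside; z up.
- slim_capacitor: Look-alike from another job, to be left: the smaller can capacitor, same make but diameter 22 mm, 40 mm tall. Loose on the mat. Origin: centre of its underside.
- short_heat_sink: Look-alike from another job, to be left: the shorter heat sink, same section (40 mm wide, 30 mm tall) but only 46 mm long (its x). Loose on the mat. Origin: centre of its underside.
- nest_small_round: One of four charcoal plastic nests (block 108 x 88 mm, grey pocket floor) that fill the fixed black kit tray two by two, pitch 110 mm along their x, 90 mm along y, all turned alike; which is in which quarter varies. This one has the smaller round pocket, diameter 56 mm: for the big capacitor. Origin: centre of the pocket floor, z = 0.008; rim 8 mm above it.
- nest_long: One of four charcoal plastic nests (block 108 x 88 mm, grey pocket floor) that fill the fixed black kit tray two by two, pitch 110 mm along their x, 90 mm along y, all turned alike; which is in which quarter varies. This one has the long rectangular pocket, 96 mm (its x) by 56 mm (its y): for the long heat sink. Origin: centre of the pocket floor, z = 0.008; rim 8 mm above it.
- nest_large_round: One of four charcoal plastic nests (block 108 x 88 mm, grey pocket floor) that fill the fixed black kit tray two by two, pitch 110 mm along their x, 90 mm along y, all turned alike; which is in which quarter varies. This one: larger round pocket, diameter 80 mm, with a central post, diameter 10 mm, 12 mm tall: for the toroid. Origin: centre of the pocket floor, z = 0.008; rim 8 mm above it.
- nest_square: One of four charcoal plastic nests (block 108 x 88 mm, grey pocket floor) that fill the fixed black kit tray two by two, pitch 110 mm along their x, 90 mm along y, all turned alike; which is in which quarter varies. This one has the square pocket, 60 x 60 mm: for the transformer. Origin: centre of the pocket floor, z = 0.008; rim 8 mm above it.

How it is judged:
By the outcome, as a careful person would: the job done as asked, in the order asked, and still so for the second after the job is handed in, with the robot touching nothing.
It also fails if it takes over 112 s, if anything falls off the work surface, if the arm or the gripper's body presses on something with over 40 N, if the wrist force passes 120 N, or if a joint passes its speed limit or range.

## Working session

There is one attempt and no reset: what is moved stays moved. The work goes in short steps, Python scripts to look and compute and a shell command to move; the robot and the scene stay as the last step left them, time stands still between calls to the robot, and variables do not carry over. Pictures are saved under pics/ and viewed, about 12 in all and at most 16, crops included, and the job is handed in when it is done.

```bash
mkdir -p pics; ls
python3 - <<'E'
from bench import r,vision
import cv2,numpy as np
for n in("top","side"):
    p,d=vision.camera(n); cv2.imwrite(f"pics/{n}0.png",p); np.save(f"pics/{n}0.npy",d)
    c=vision.get_calibration(n); print(n,c, d[d>0].min(), d.max())
s=r.read_state();print(s['time'],s['ee_pos'],s['eef_rot'],s['width'],r.grasp_offset)
E
```

```text
pics
top {'camera_matrix': array([[426.23504935,   0.        , 320.68830129],
       [  0.        , 426.23504935, 198.29495341],
       [  0.        ,   0.        ,   1.        ]]), 'rvec': array([ 2.18608465, -2.1990871 ,  0.06385149]), 'tvec': array([-0.08873488,  0.52695744,  1.26030344])} 0.62424177 2.1193295
side {'camera_matrix': array([[428.65647789,   0.        , 323.73130127],
       [  0.        , 428.65647789, 200.42128319],
       [  0.        ,   0.        ,   1.        ]]), 'rvec': array([ 2.18279958, -0.31283484,  0.13550068]), 'tvec': array([-0.52525544,  0.08394057,  0.9431176 ])} 0.16687346 3.542501
0.1 [ 0.23216875 -0.57989969  0.22180606] [-0.69422436 -0.13428714  0.69442841 -0.13337426] 0.0869892162962282 0.0187
```

View pics/top0.png

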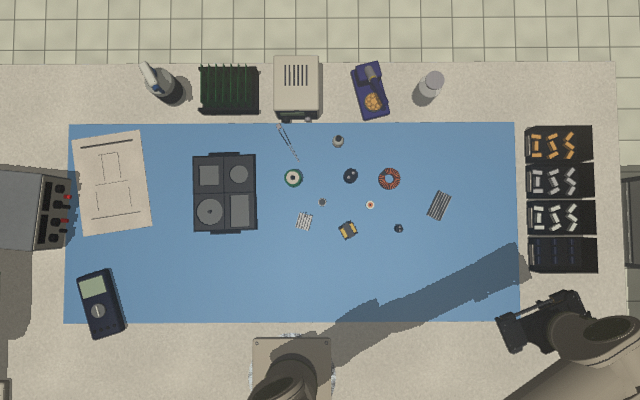

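View pics/side0.png

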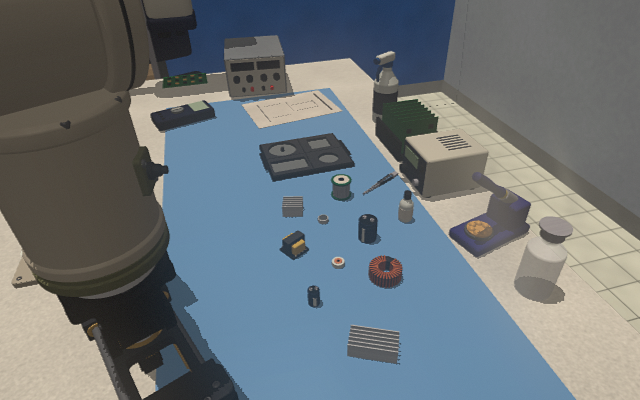

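The top view shows the parts: big capacitor (350,176), toroid (389,179), long heat sink (439,206), transformer (348,230), slim capacitor (398,228), short heat sink (304,221) and spool (293,178). In the tray, the square pocket is at (208,176), small round at (239,174), large round at (210,211) and long at (243,210). Next I measure them using depth.

```bash
cat > h.py <<'E'
import numpy as np,cv2
from bench import r,vision
from scipy.spatial.transform import Rotation as R
def cal(n):
    c=vision.get_calibration(n); return c["camera_matrix"],cv2.Rodrigues(c["rvec"])[0],c["tvec"].ravel()
def cloud(n,d):
    K,Rm,t=cal(n); v,u=np.indices(d.shape)
    P=np.stack([(u-K[0,2])/K[0,0]*d,(v-K[1,2])/K[1,1]*d,d],-1)
    return (P-t)@Rm          # world points per pixel
def plane(n,uv,z):
    K,Rm,t=cal(n); uv=np.atleast_2d(uv).astype(float)
    ray=np.c_[(uv-K[:2,2])/[K[0,0],K[1,1]],np.ones(len(uv))]@Rm; o=-t@Rm
    return (o+ray*((z-o[2])/ray[:,2])[:,None])[:,:2]
def rect(xy):
    (c,s,a)=cv2.minAreaRect((np.asarray(xy)*1000).astype(np.float32)); return np.round(c,1),np.round(s,1),round(a,1)
E
python3 - <<'E'
from h import *
from scipy import ndimage
for n in("top","side"):
    d=np.load(f"pics/{n}0.npy"); W=cloud(n,d); W[d==0]=9
    x,y,z=W[...,0],W[...,1],W[...,2]
    roi=(x>.36)&(x<.72)&(y>-.45)&(y<.4)&(z<.12)
    print(n,"mat z",np.median(z[roi&(z<.02)]))
    lab,k=ndimage.label(roi&(z>.009))
    for i in range(1,k+1):
        m=lab==i
        if m.sum()<25: continue
        zt=np.percentile(z[m],95); top=m&(z>zt-.006)
        v,u=np.nonzero(m)
        print(n,m.sum(),"px",u.mean().round(),v.mean().round(),"zt %.3f"%zt,"all",*rect(W[m][:,:2]),"top",*rect(W[top][:,:2]))
p=cv2.imread("pics/top0.png"); a=cv2.resize(p[125:250,180:340],None,fx=5,fy=4.7 and 5,interpolation=2)[:600]; 
b=cv2.resize(p[130:250,335:465],None,fx=5,fy=5,interpolation=2)
a=cv2.resize(p[145:240,185:345],None,fx=5,fy=5,interpolation=2)
cv2.imwrite("pics/a.png",a);cv2.imwrite("pics/b.png",b)
E
```

```text
top mat z 0.003383156038248533
top 114 px 337.0 141.0 zt 0.080 all [ 696.3 -142.1] [31.6 31.9] 79.8 top [ 697.3 -142.4] [14.4 11.7] 0.2
top 3471 px 224.0 191.0 zt 0.020 all [545.8 198.1] [246.2 191. ] 1.7 top [545.2 197.9] [245.1 188.3] 1.6
top 304 px 389.0 178.0 zt 0.033 all [ 583.8 -294.5] [61.4 60.6] 0.6 top [ 584.6 -294.8] [59.8 60. ] 0.6
top 229 px 292.0 177.0 zt 0.053 all [587.3  -8.8] [48.1 47.5] 89.8 top [587.3  -8.4] [47.  47.5] 90.0
top 165 px 350.0 176.0 zt 0.058 all [ 590.9 -176.8] [36.6 37.9] 89.6 top [ 591.3 -177.6] [35.1 35.7] 89.4
top 25 px 206.0 178.0 zt 0.014 all [591.1 250.3] [20.5 23.1] 72.0 top [591.1 250.3] [20.5 23.1] 72.0
top 271 px 436.0 207.0 zt 0.035 all [ 502.8 -441.4] [41.2 79.6] 64.8 top [ 501.9 -442. ] [40.6 75.6] 63.2
top 47 px 322.0 202.0 zt 0.018 all [516.8 -94.2] [21.  21.2] 89.8 top [516.6 -93.3] [21.5 18.8] 63.2
top 32 px 244.0 205.0 zt 0.014 all [511.  138.8] [30.  19.2] 28.5 top [511.  138.8] [30.  19.2] 28.5
top 54 px 370.0 205.0 zt 0.017 all [ 507.  -238.1] [21.1 21.1] 89.9 top [ 507.  -238.1] [21.1 21.1] 89.9
top 44 px 305.0 222.0 zt 0.037 al
[... 671 characters left out ...]
 -37.3] [47.1 46. ] 72.9 top [458.8 -36.9] [46.4 45.8] 73.4
side 448 px 367.0 227.0 zt 0.052 all [ 592.4 -176.8] [40.3 39.9] 65.9 top [ 592.5 -176.2] [39.9 35.8] 68.9
side 414 px 294.0 242.0 zt 0.037 all [ 432.2 -168.6] [47.2 44.1] 29.1 top [ 434.4 -171. ] [46.1 29.2] 30.6
side 741 px 385.0 270.0 zt 0.027 all [ 585.6 -294.1] [62.9 62.3] 31.0 top [ 585.6 -293.8] [62.1 62.3] 35.1
side 68 px 338.0 261.0 zt 0.011 all [ 507.8 -236.9] [21.4 24.3] 22.5 top [ 507.8 -236.9] [21.4 24.3] 22.5
side 196 px 313.0 294.0 zt 0.038 all [ 436.7 -318.8] [22.8 20.4] 45.7 top [ 435.5 -318.7] [21.4 19.7] 74.5
side 898 px 368.0 337.0 zt 0.031 all [ 504.2 -440.1] [42.3 79.3] 64.0 top [ 504.2 -440.2] [42.2 79.1] 63.6
```

View pics/a.png

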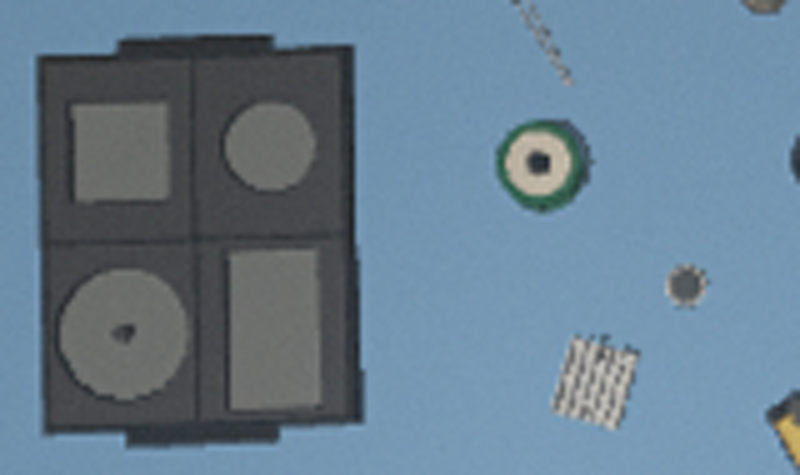

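View pics/b.png

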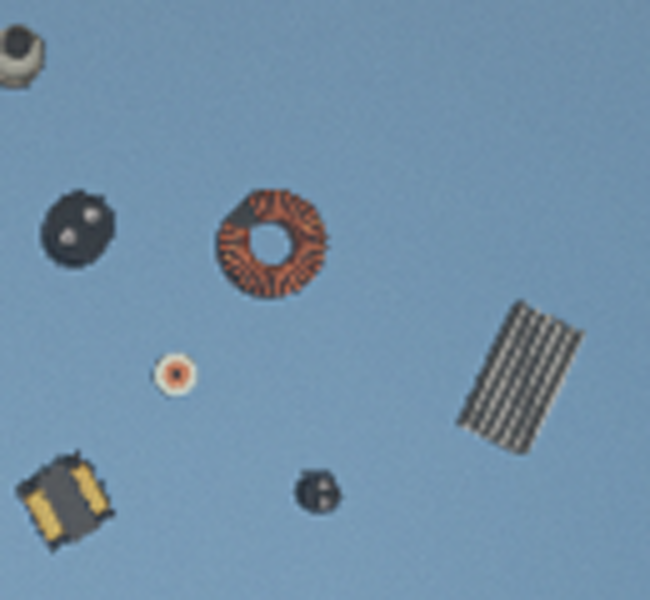

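The close-ups agree with the depth clusters. Pockets: square at crop (121,152), small round (270,146), large round (124,333) and long (273,330). Next I work out the pocket centres and the first move.

```bash
cat >> h.py <<'E'
def go(x,y,z,yaw):
    """rows from measured pose to TCP xyz (m) with jaw axis at yaw deg (mod 180), tool down"""
    s=r.read_state(); R0=R.from_quat(s['eef_rot']); p=np.array(s['ee_pos'])
    best=None
    for k in(0,180,-180):
        a=np.radians(yaw+k); Y=np.array([np.cos(a),np.sin(a),0]); X=np.array([0,0,-1.]); 
        R1=R.from_matrix(np.c_[X,Y,np.cross(X,Y)]); rv=(R0.inv()*R1).as_rotvec()
        if best is None or np.linalg.norm(rv)<np.linalg.norm(best): best=rv
    sh=R0.inv().apply(np.array([x,y,z])-p)
    ya=R0.apply([0,1,0]); 
    print("t %.1f"%s['time'],"p",p.round(4),"jaw %.1f"%np.degrees(np.arctan2(ya[1],ya[0])),"w %.4f"%s['width'],"F",np.round(s['ft_force'],1),"q1,q7",np.round(s['joint_positions'],2)[[0,6]])
    print("tool axes in world",R0.as_matrix().T.round(3).tolist())
    print("row:",(sh/.25).round(3),(best/1.5).round(3))
E
python3 - <<'E'
from h import *
for n in("top","side"):
    p=cv2.imread(f"pics/{n}0.png"); h=cv2.cvtColor(p,cv2.COLOR_BGR2HSV); g=p.max(2).astype(int)
    box=(150,235,190,260) if n=="top" else (130,180,255,360)
    m=np.zeros(g.shape,np.uint8); a,b,c,e=box
    m[a:b,c:e]=((g>85)&(h[...,1]<45))[a:b,c:e]
    cs,_=cv2.findContours(m,cv2.RETR_EXTERNAL,cv2.CHAIN_APPROX_NONE)
    for k in cs:
        if cv2.contourArea(k)>80: print(n,cv2.contourArea(k),*rect(plane(n,k[:,0],.008)))
c=np.array([546,198.6])
for s in(1.5,):
    a=np.radians(s); M=np.array([[np.cos(a),-np.sin(a)],[np.sin(a),np.cos(a)]])
    for q in((55,45),(55,-45),(-55,45),(-55,-45)): print(s,q,(c+M@q).round(1))
go(.5915,-.177,.15,90)
E
```

```text
top 489.5 [489.2 242.3] [75.3 75.1] 0.4
top 531.0 [491.7 150.8] [93.7 54. ] 0.4
top 222.0 [601.8 155.8] [51.4 48.5] 89.7
top 326.0 [599.2 245.2] [58.1 57.3] 2.9
side 251.0 [492.7 155.3] [94.7 43.8] 1.7
side 96.5 [603.  157.6] [38. 50.] 72.5
side 205.0 [491.  244.9] [68.  67.2] 31.1
side 122.0 [601.1 248.3] [55.5 46.4] 1.9
1.5 (55, 45) [599.8 245. ]
1.5 (55, -45) [602.2 155.1]
1.5 (-55, 45) [489.8 242.1]
1.5 (-55, -45) [492.2 152.2]
t 0.1 p [ 0.2322 -0.5799  0.2218] jaw -68.2 w 0.0870 F [-0.4  0.4  0.1] q1,q7 [ 1.17 -0.09]
tool axes in world [[-0.001, 0.001, -1.0], [0.372, -0.928, -0.001], [-0.928, -0.372, 0.0]]
row: [ 0.288 -0.962 -1.933] [0.254 0.    0.001]
```

```bash
python3 -m pendant '0.1 -0.48 -0.97 0.254 0 0;0.1 -0.48 -0.97 0.254 0 0;0.1 -0.48 -0.97 0.254 0 0;0.1 -0.48 -0.97 0.254 0 0;0.1 -0.48 -0.97 0.254 0 0;0.1 -0.48 -0.97 0.254 0 0;0.1 -0.48 -0.97 0.254 0 0' 1 20; python3 -c "
from h import *
go(.5915,-.177,.13,90)"
```

```text
time: 0.8
ee_pos: [0.4159, -0.3743, 0.197]
eef_rot: [0.707, 0.003, -0.707, 0.002]
ft_force: [0.8, -0.0, -0.1]
width: 0.0871
t 0.8 p [ 0.4159 -0.3743  0.197 ] jaw -89.6 w 0.0871 F [ 0.8 -0.  -0.1] q1,q7 [ 0.82 -0.94]
tool axes in world [[0.0, 0.002, -1.0], [0.007, -1.0, -0.002], [-1.0, -0.007, -0.0]]
row: [ 0.27  -0.784 -0.708] [ 0.005 -0.     0.001]
```

```bash
python3 -m pendant '0.27 -0.784 -0.708 0.005 0 0;0.27 -0.784 -0.708 0.005 0 0;0.27 -0.784 -0.708 0.005 0 0;0.27 -0.784 -0.708 0.005 0 0;0.27 -0.784 -0.708 0.005 0 0;0.27 -0.784 -0.708 0.005 0 0;0.27 -0.784 -0.708 0.005 0 0' ; python3 -c "
from h import *
go(.5915,-.177,.02,90)
p,d=vision.camera('side'); cv2.imwrite('pics/s1.png',cv2.resize(p[130:330,200:460],None,fx=3,fy=3)) "
```

```text
time: 1.5
ee_pos: [0.5909, -0.1793, 0.1285]
eef_rot: [-0.707, 0.0, 0.708, 0.002]
ft_force: [-0.8, -0.1, -0.1]
width: 0.0867
t 1.5 p [ 0.5909 -0.1793  0.1285] jaw -90.2 w 0.0867 F [-0.8 -0.1 -0.1] q1,q7 [ 0.47 -1.45]
tool axes in world [[-0.002, 0.002, -1.0], [-0.003, -1.0, -0.002], [-1.0, 0.003, 0.002]]
row: [ 0.434 -0.008 -0.003] [-0.002  0.001  0.001]
```

View pics/s1.png

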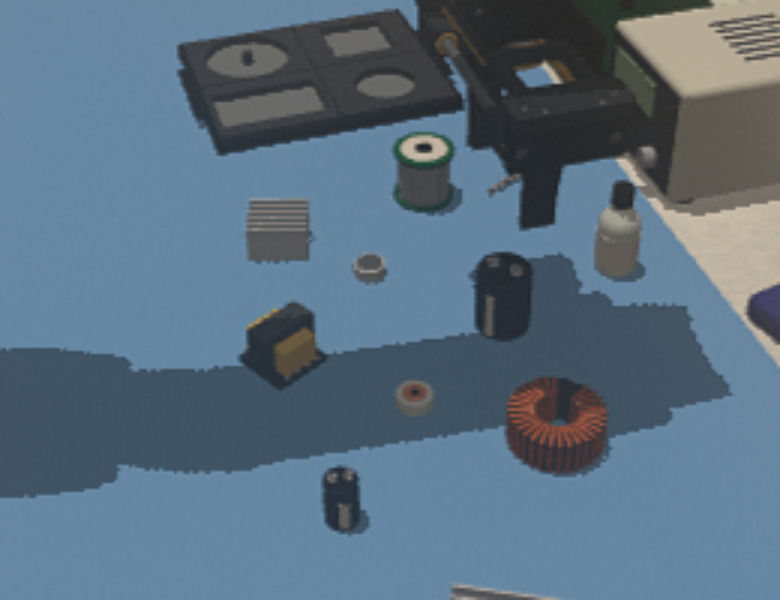

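The gripper hangs over the big capacitor (crop (503,295)), with its fingers at about (540,200) and clear of the bottle. I can descend.

```bash
python3 -m pendant '0.2 -0.004 -0.003 0 0 0;0.35 -0.004 -0.003 0 0 0;0.43 -0.004 -0.003 0 0 0;0.43 -0.004 -0.003 0 0 0;0.43 -0.004 -0.003 0 0 0'; python3 -m pendant '0 0 0 0 0 0;0 0 0 0 0 0;0 0 0 0 0 0;0 0 0 0 0 0;0 0 0 0 0 0;0 0 0 0 0 0;0 0 0 0 0 0;0 0 0 0 0 0' -1 20;  python3 -c "
from h import *
go(.6022,-.177,.13,90)"
```

```text
time: 2.05
ee_pos: [0.5904, -0.1837, 0.0235]
eef_rot: [0.707, -0.004, -0.707, -0.003]
ft_force: [1.1, 0.2, 0.3]
width: 0.0869
time: 2.85
ee_pos: [0.5908, -0.1815, 0.0227]
eef_rot: [0.707, -0.003, -0.707, -0.003]
ft_force: [-0.3, 1.9, 0.8]
width: 0.0396
t 2.9 p [ 0.5908 -0.1815  0.0227] jaw -90.4 w 0.0396 F [-0.3  1.9  0.8] q1,q7 [ 0.46 -1.48]
tool axes in world [[0.0, 0.0, -1.0], [-0.007, -1.0, -0.0], [-1.0, 0.007, -0.0]]
row: [-0.429 -0.018 -0.046] [-0.005 -0.     0.   ]
```

```bash
python3 -m pendant '-0.1 0 0 0 0 0;-0.2 0 0 0 0 0;-0.4 -0.15 -0.02 0 0 0;-0.4 -0.3 -0.04 0 0 0;-0.4 -0.5 -0.045 0 0 0;-0.4 -0.7 -0.045 0 0 0;-0.4 -0.9 -0.045 0 0 0;-0.4 -0.9 -0.045 0 0 0';  python3 -c "
from h import *
go(.6022,.1553,.10,90)"
```

```text
time: 3.65
ee_pos: [0.6026, 0.0528, 0.1228]
eef_rot: [0.707, 0.003, -0.707, -0.0]
ft_force: [-0.4, 0.4, -1.0]
width: 0.0396
t 3.6 p [0.6026 0.0528 0.1228] jaw -89.8 w 0.0396 F [-0.4  0.4 -1. ] q1,q7 [ 0.18 -1.85]
tool axes in world [[0.0, 0.004, -1.0], [0.003, -1.0, -0.004], [-1.0, -0.003, -0.0]]
row: [ 0.093 -0.41   0.   ] [ 0.002 -0.     0.003]
```

```bash
python3 -m pendant '0.09 -0.2 0 0 0 0;0.09 -0.35 0 0 0 0;0.09 -0.41 0 0 0 0;0.09 -0.41 0 0 0 0;0.09 -0.41 0 0 0 0;0.09 -0.41 0 0 0 0';  python3 -c "
from h import *
go(.6022,.1553,.0287,90)
go(.6022,.1553,.0287,90)"
```

```text
time: 4.25
ee_pos: [0.6049, 0.1434, 0.1]
eef_rot: [0.707, -0.004, -0.707, -0.003]
ft_force: [0.7, -1.2, -0.8]
width: 0.0395
t 4.2 p [0.6049 0.1434 0.1   ] jaw -90.6 w 0.0395 F [ 0.7 -1.2 -0.8] q1,q7 [ 0.03 -2.03]
tool axes in world [[0.0, -0.001, -1.0], [-0.01, -1.0, 0.001], [-1.0, 0.01, -0.0]]
row: [ 0.285 -0.048  0.011] [-0.007 -0.    -0.001]
t 4.2 p [0.6049 0.1434 0.1   ] jaw -90.6 w 0.0395 F [ 0.7 -1.2 -0.8] q1,q7 [ 0.03 -2.03]
tool axes in world [[0.0, -0.001, -1.0], [-0.01, -1.0, 0.001], [-1.0, 0.01, -0.0]]
row: [ 0.285 -0.048  0.011] [-0.007 -0.    -0.001]
```

```bash
python3 -m pendant '0 0 0 0 0 0;0 0 0 0 0 0;0 0 0 0 0 0;0 0 0 0 0 0';  python3 -c "
from h import *
go(.6022,.1553,.0287,90)"
```

```text
time: 4.65
ee_pos: [0.6045, 0.1454, 0.1001]
eef_rot: [0.707, -0.003, -0.707, -0.003]
ft_force: [0.1, 0.7, -0.4]
width: 0.0393
t 4.7 p [0.6045 0.1454 0.1001] jaw -90.5 w 0.0393 F [ 0.1  0.7 -0.4] q1,q7 [ 0.03 -2.03]
tool axes in world [[0.0, -0.0, -1.0], [-0.008, -1.0, 0.0], [-1.0, 0.008, -0.0]]
row: [ 0.286 -0.04   0.009] [-0.005 -0.    -0.   ]
```

```bash
python3 -m pendant '0.1 -0.04 0.009 -0.005 0 0;0.2 -0.04 0.009 -0.005 0 0;0.2 -0.04 0.009 -0.005 0 0;0.2 -0.04 0.009 -0.005 0 0;0.2 -0.04 0.009 -0.005 0 0';  python3 -c "
from h import *
go(.6022,.1553,.0287,90)
p,d=vision.camera('side'); cv2.imwrite('pics/s2.png',cv2.resize(p[100:250,230:430],None,fx=4,fy=4))"
```

```text
time: 5.15
ee_pos: [0.6032, 0.1557, 0.0516]
eef_rot: [0.708, -0.0, -0.706, -0.0]
ft_force: [0.2, 0.6, -0.9]
width: 0.0393
t 5.2 p [0.6032 0.1557 0.0516] jaw -90.0 w 0.0393 F [ 0.2  0.6 -0.9] q1,q7 [ 0.01 -2.06]
tool axes in world [[0.002, 0.0, -1.0], [-0.001, -1.0, -0.0], [-1.0, 0.001, -0.002]]
row: [0.091 0.002 0.004] [-0.    -0.001  0.   ]
```

View pics/s2.png

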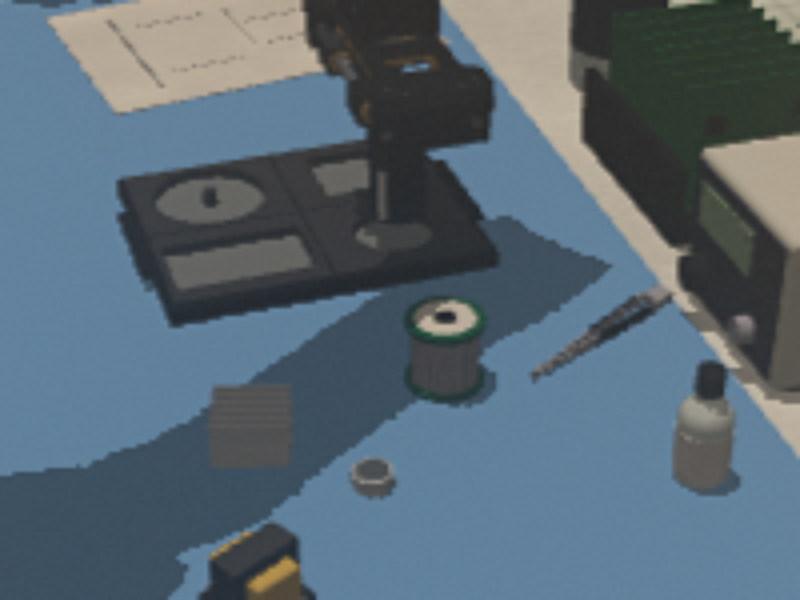

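The capacitor hangs over the small round pocket (crop (395,235)). I set it down gently.

```bash
python3 -m pendant '0.04 0 0.004 0 0 0;0.07 0 0.004 0 0 0;0.085 0 0.004 0 0 0;0.092 0 0.004 0 0 0;0.092 0 0.004 0 0 0;0.092 0 0.004 0 0 0';  python3 -c "
from h import *
go(.6022,.1553,.0287,90)"
```

```text
time: 5.8
ee_pos: [0.601, 0.1554, 0.0282]
eef_rot: [-0.707, 0.0, 0.707, -0.0]
ft_force: [-8.9, -3.1, 14.9]
width: 0.0393
t 5.8 p [0.601  0.1554 0.0282] jaw -90.0 w 0.0393 F [-8.9 -3.1 14.9] q1,q7 [ 0.   -2.07]
tool axes in world [[-0.0, -0.001, -1.0], [-0.0, -1.0, 0.001], [-1.0, 0.0, 0.0]]
row: [-0.002  0.    -0.005] [-0.     0.    -0.001]
```

```bash
python3 -m pendant '-0.003 0 0 0 0 0;-0.003 0 0 0 0 0;-0.003 0 0 0 0 0;-0.003 0 0 0 0 0' 0.5; python3 -m pendant '-0.1 0 0 0 0 0;-0.2 0 0 0 0 0;-0.4 0 0 0 0 0;-0.4 0.3 0.05 0 0 0;-0.4 0.5 0.1 0 0 0;-0.4 0.7 0.16 0 0 0;-0.4 0.9 0.23 0 0 0;-0.4 1 0.28 0.05 0 0' 1;  python3 -c "
from h import *
go(.5035,-.441,.10,64)"
```

```text
time: 6.2
ee_pos: [0.6011, 0.1557, 0.0275]
eef_rot: [-0.707, 0.0, 0.707, 0.0]
ft_force: [-0.2, -0.0, 0.2]
width: 0.0617
time: 7.0
ee_pos: [0.5344, -0.0867, 0.1278]
eef_rot: [0.707, -0.027, -0.706, -0.027]
ft_force: [1.5, -0.9, -0.7]
width: 0.0875
t 7.0 p [ 0.5344 -0.0867  0.1278] jaw -94.3 w 0.0875 F [ 1.5 -0.9 -0.7] q1,q7 [ 0.39 -1.64]
tool axes in world [[0.0, -0.0, -1.0], [-0.076, -0.997, 0.0], [-0.997, 0.076, -0.0]]
row: [0.111 1.423 0.016] [ 0.252 -0.     0.   ]
```

```bash
python3 -m pendant '0.02 0.2 0.015 0.05 0 0;0.05 0.4 0.015 0.1 0 0;0.05 0.6 0.015 0.15 0 0;0.05 0.8 0.015 0.2 0 0;0.05 0.95 0.015 0.25 0 0;0.05 0.95 0.015 0.25 0 0' 1;  python3 -c "
from h import *
go(.5035,-.441,.07,64)"
```

```text
time: 7.6
ee_pos: [0.5109, -0.3282, 0.1148]
eef_rot: [-0.688, 0.163, 0.689, 0.161]
ft_force: [0.1, -0.9, -1.6]
width: 0.0873
t 7.6 p [ 0.5109 -0.3282  0.1148] jaw -116.4 w 0.0873 F [ 0.1 -0.9 -1.6] q1,q7 [ 0.62 -1.59]
tool axes in world [[-0.001, -0.003, -1.0], [-0.445, -0.896, 0.003], [-0.896, 0.445, -0.0]]
row: [ 0.181  0.417 -0.174] [-0.005 -0.    -0.002]
```

```bash
python3 -m pendant '0.05 0.2 -0.08 -0.005 0 0;0.1 0.4 -0.17 -0.005 0 0;0.18 0.415 -0.174 -0.005 0 0;0.18 0.415 -0.174 -0.005 0 0;0.18 0.415 -0.174 -0.005 0 0' 1;  python3 -c "
from h import *
go(.5035,-.441,.014,64)
p,d=vision.camera('top'); cv2.imwrite('pics/t3.png',cv2.resize(p[150:250,340:480],None,fx=5,fy=5))
p,d=vision.camera('side'); cv2.imwrite('pics/s3.png',cv2.resize(p[230:390,290:450],None,fx=3.7,fy=3.7))"
```

```text
time: 8.1
ee_pos: [0.5077, -0.4326, 0.0698]
eef_rot: [-0.69, 0.155, 0.69, 0.156]
ft_force: [-0.4, 1.1, 0.3]
width: 0.087
t 8.1 p [ 0.5077 -0.4326  0.0698] jaw -115.3 w 0.0870 F [-0.4  1.1  0.3] q1,q7 [ 0.72 -1.42]
tool axes in world [[-0.001, 0.001, -1.0], [-0.428, -0.904, -0.001], [-0.904, 0.428, 0.001]]
row: [0.223 0.038 0.   ] [0.008 0.001 0.001]
```

View pics/s3.png

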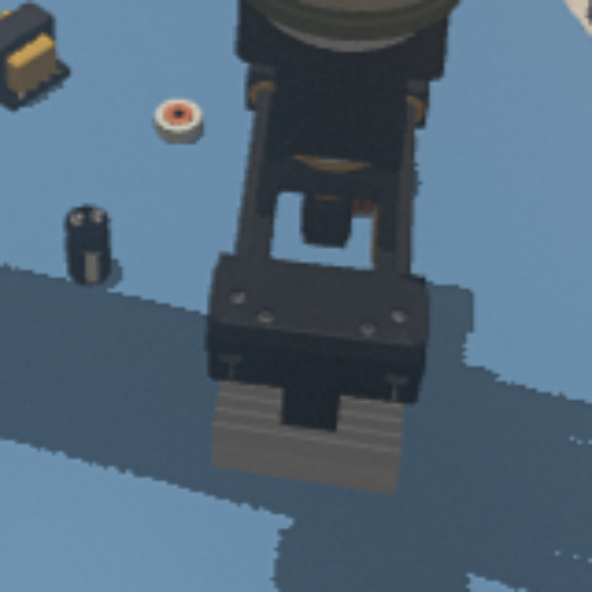

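The finger at crop (310,415) is centred on the heat sink (213–398), so I descend and grip.

```bash
python3 -m pendant '0.1 0.037 0 0.006 0 0;0.18 0.037 0 0.006 0 0;0.22 0.037 0 0.006 0 0;0.222 0.037 0 0.006 0 0;0.222 0.037 0 0.006 0 0' 1;python3 -m pendant '0 0 0 0 0 0;0 0 0 0 0 0;0 0 0 0 0 0;0 0 0 0 0 0;0 0 0 0 0 0;0 0 0 0 0 0;0 0 0 0 0 0;0 0 0 0 0 0' -1 20;  python3 -c "
from h import *
go(.5,-.2,.13,91.5)"
```

```text
time: 8.7
ee_pos: [0.5046, -0.4415, 0.016]
eef_rot: [0.69, -0.158, -0.689, -0.158]
ft_force: [-1.0, -0.3, 0.3]
width: 0.0873
time: 9.5
ee_pos: [0.5036, -0.4419, 0.0148]
eef_rot: [0.689, -0.158, -0.689, -0.158]
ft_force: [0.6, 0.7, 0.3]
width: 0.0395
t 9.5 p [ 0.5036 -0.4419  0.0148] jaw -115.9 w 0.0395 F [0.6 0.7 0.3] q1,q7 [ 0.73 -1.42]
tool axes in world [[0.0, 0.0, -1.0], [-0.436, -0.9, -0.0], [-0.9, 0.436, -0.0]]
row: [-0.461 -0.864  0.435] [-0.319 -0.     0.   ]
```

```bash
python3 -m pendant '-0.1 0 0 0 0 0;-0.2 0 0 0 0 0;-0.4 0 0 -0.05 0 0;-0.46 -0.15 0.08 -0.13 0 0;-0.46 -0.35 0.17 -0.22 0 0;-0.46 -0.55 0.27 -0.32 0 0;-0.46 -0.75 0.36 -0.32 0 0;-0.46 -0.9 0.435 -0.32 0 0'; python3 -c "
from h import *
go(.4922,.152,.13,91.5)"
```

```text
time: 10.3
ee_pos: [0.5036, -0.1976, 0.1299]
eef_rot: [0.707, 0.01, -0.707, 0.01]
ft_force: [0.1, 0.9, -0.3]
width: 0.0398
t 10.3 p [ 0.5036 -0.1976  0.1299] jaw -88.4 w 0.0398 F [ 0.1  0.9 -0.3] q1,q7 [ 0.57 -1.32]
tool axes in world [[0.0, -0.0, -1.0], [0.028, -1.0, 0.0], [-1.0, -0.028, -0.0]]
row: [-1.000e-03 -1.399e+00  6.000e-03] [ 0.002 -0.    -0.   ]
```

```bash
python3 -m pendant '0 -0.2 0 0 0 0;0 -0.4 0 0 0 0;0 -0.6 0 0 0 0;0 -0.8 0 0 0 0;0 -1 0.004 0 0 0;0 -1 0.004 0 0 0'; python3 -m pendant '0 -0.2 0 0 0 0;0.1 -0.38 0 0 0 0;0.2 -0.38 0 0 0 0;0.2 -0.38 0 0 0 0;0.2 -0.38 0 0 0 0'; python3 -c "
from h import *
go(.4922,.152,.0208,91.5)"
```

```text
time: 10.9
ee_pos: [0.495, 0.058, 0.1303]
eef_rot: [0.707, 0.014, -0.707, 0.013]
ft_force: [0.3, 0.5, -0.3]
width: 0.04
time: 11.4
ee_pos: [0.4931, 0.1442, 0.0799]
eef_rot: [-0.707, -0.009, 0.707, -0.01]
ft_force: [0.8, -0.6, -0.4]
width: 0.0399
t 11.4 p [0.4931 0.1442 0.0799] jaw -88.4 w 0.0399 F [ 0.8 -0.6 -0.4] q1,q7 [ 0.13 -2.05]
tool axes in world [[-0.001, -0.001, -1.0], [0.027, -1.0, 0.001], [-1.0, -0.027, 0.001]]
row: [ 0.237 -0.031  0.003] [ 0.001  0.001 -0.   ]
```

```bash
python3 -m pendant '0.05 -0.031 0.003 0 0 0;0.12 -0.031 0.003 0 0 0;0.16 -0.031 0.003 0 0 0;0.16 -0.031 0.003 0 0 0;0.16 -0.031 0.003 0 0 0'; python3 -c "
from h import *
go(.4922,.152,.0208,91.5)
p,d=vision.camera('side'); cv2.imwrite('pics/s4.png',cv2.resize(p[100:210,230:380],None,fx=5,fy=5))"
```

```text
time: 11.9
ee_pos: [0.4925, 0.1529, 0.0402]
eef_rot: [0.707, 0.01, -0.707, 0.01]
ft_force: [0.5, 0.2, -0.0]
width: 0.04
t 11.9 p [0.4925 0.1529 0.0402] jaw -88.4 w 0.0400 F [ 0.5  0.2 -0. ] q1,q7 [ 0.1 -2.1]
tool axes in world [[0.0, 0.0, -1.0], [0.028, -1.0, -0.0], [-1.0, -0.028, -0.0]]
row: [0.078 0.004 0.001] [ 0.001 -0.     0.   ]
```

View pics/s4.png

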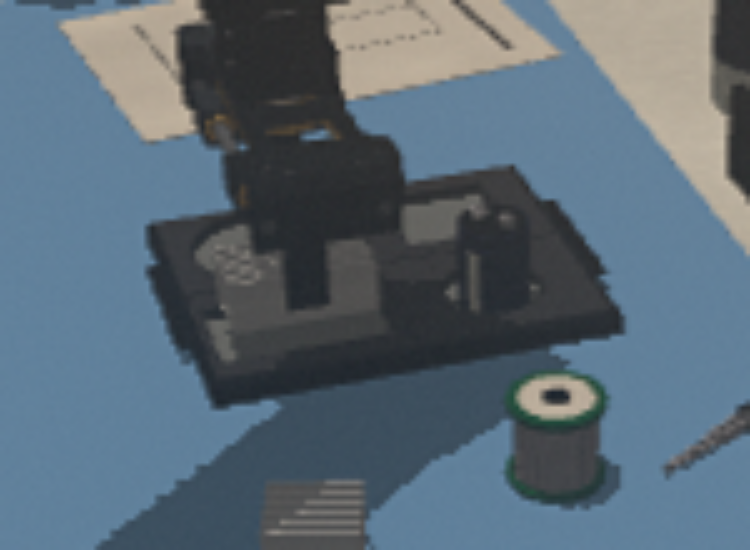

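The capacitor stands in its pocket (crop (495,260)) and the heat sink is over the long one. I check its offset from the depth image before lowering.

Run:
```python
from h import *
for n in("side","top"):
    p,d=vision.camera(n); W=cloud(n,d); W[d==0]=9; x,y,z=np.moveaxis(W,-1,0)
    m=(x>.43)&(x<.555)&(y>.12)&(y<.185)&(z>.024)&(z<.058); 
    print(n,m.sum(),W[m].min(0).round(4),W[m].max(0).round(4))
    l=m&(y<.142)&(z<.05); print(np.percentile(x[l],[1,99]).round(4),np.median(y[l]).round(4)) if l.sum() else 0
```

```text
side 440 [0.4523 0.1205 0.0247] [0.5336 0.1732 0.0579]
[0.4536 0.533 ] 0.1334
top 18 [0.4539 0.1295 0.0269] [0.54   0.1622 0.0574]
[0.4539 0.454 ] 0.1335
```

```bash
python3 -m pendant '0.04 0.002 0.001 0 0 0;0.06 0.002 0.001 0 0 0;0.07 0.002 0.001 0 0 0;0.078 0.002 0.001 0 0 0;0.078 0.002 0.001 0 0 0;0.078 0.002 0.001 0 0 0'; python3 -c "
from h import *
go(.4922,.152,.0208,91.5)"
```

```text
time: 12.65
ee_pos: [0.4917, 0.1525, 0.0206]
eef_rot: [-0.707, -0.01, 0.707, -0.01]
ft_force: [-4.1, -1.4, 7.6]
width: 0.0395
t 12.7 p [0.4917 0.1525 0.0206] jaw -88.4 w 0.0395 F [-4.1 -1.4  7.6] q1,q7 [ 0.09 -2.12]
tool axes in world [[-0.001, -0.001, -1.0], [0.028, -1.0, 0.001], [-1.0, -0.028, 0.001]]
row: [-0.001  0.002 -0.002] [ 0.001  0.    -0.   ]
```

```bash
python3 -m pendant '-0.002 0 0 0 0 0;-0.002 0 0 0 0 0;-0.002 0 0 0 0 0;-0.002 0 0 0 0 0' 0.4; python3 -m pendant '-0.1 0 0 0 0 0;-0.2 0 0 0 0 0;-0.4 0 0 0 0 0;-0.44 0.2 -0.05 0 0 0;-0.44 0.4 -0.1 0.01 0 0;-0.44 0.6 -0.2 0.02 0 0;-0.44 0.8 -0.25 0.02 0 0;-0.44 1 -0.3 0.02 0 0' 1;  python3 -c "
from h import *
go(.585,-.2943,.13,90)"
```

```text
time: 13.05
ee_pos: [0.492, 0.1526, 0.0207]
eef_rot: [0.707, 0.01, -0.707, 0.01]
ft_force: [-0.3, 0.3, -0.5]
width: 0.0591
time: 13.85
ee_pos: [0.571, -0.0849, 0.1309]
eef_rot: [0.707, -0.001, -0.707, -0.0]
ft_force: [1.5, 1.7, 0.8]
width: 0.087
t 13.8 p [ 0.571  -0.0849  0.1309] jaw -90.1 w 0.0870 F [1.5 1.7 0.8] q1,q7 [ 0.41 -1.61]
tool axes in world [[0.001, -0.0, -1.0], [-0.001, -1.0, 0.0], [-1.0, 0.001, -0.001]]
row: [ 0.004  0.837 -0.057] [-0.001 -0.    -0.   ]
```

```bash
python3 -m pendant '0 0.2 -0.02 0 0 0;0 0.4 -0.04 0 0 0;0 0.6 -0.05 0 0 0;0.1 0.8 -0.05 0 0 0;0.24 0.83 -0.05 0 0 0;0.24 0.83 -0.05 0 0 0;0.24 0.83 -0.05 0 0 0' 1;  python3 -c "
from h import *
go(.585,-.2943,.0125,90)
p,d=vision.camera('side'); cv2.imwrite('pics/s5.png',cv2.resize(p[190:310,310:460],None,fx=5,fy=5))"
```

```text
time: 14.55
ee_pos: [0.5825, -0.2896, 0.0705]
eef_rot: [-0.707, -0.0, 0.707, 0.001]
ft_force: [0.0, 0.9, 0.8]
width: 0.087
t 14.6 p [ 0.5825 -0.2896  0.0705] jaw -90.1 w 0.0870 F [0.  0.9 0.8] q1,q7 [ 0.62 -1.29]
tool axes in world [[-0.001, 0.001, -1.0], [-0.001, -1.0, -0.001], [-1.0, 0.001, 0.001]]
row: [ 0.232  0.019 -0.01 ] [-0.001  0.001  0.001]
```

View pics/s5.png

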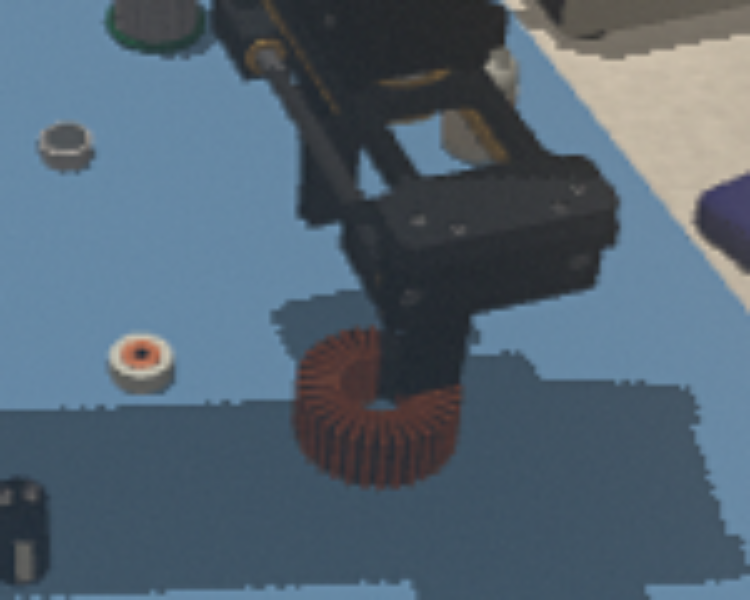

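Run:
```python
from h import *
K,Rm,t=cal("side")
for P in([.5825,-.333,.0705],[.5825,-.348,.0705],[.585,-.2943,.029],[.585,-.2943,.002],[.585,-.345,.012]):
    q=K@(Rm@np.array(P)+t); q=q[:2]/q[2]; print(P,((q-[310,190])*5).round())
```

```text
[0.5825, -0.333, 0.0705] [418. 370.]
[0.5825, -0.348, 0.0705] [435. 399.]
[0.585, -0.2943, 0.029] [375. 378.]
[0.585, -0.2943, 0.002] [371. 428.]
[0.585, -0.345, 0.012] [425. 505.]
```

The near finger's projection (about (427,385)) matches the picture, and the ring centre (377,385) matches my estimate. I descend and grip.

```bash
python3 -m pendant '0.06 0.015 -0.01 0 0 0;0.13 0.015 -0.01 0 0 0;0.19 0.015 -0.01 0 0 0;0.23 0.015 -0.01 0 0 0;0.23 0.015 -0.01 0 0 0;0.23 0.015 -0.01 0 0 0' 1;python3 -m pendant '0 0 0 0 0 0;0 0 0 0 0 0;0 0 0 0 0 0;0 0 0 0 0 0;0 0 0 0 0 0;0 0 0 0 0 0;0 0 0 0 0 0' -1 25;  python3 -c "
from h import *
go(.5,-.2,.13,91.5)"
```

```text
time: 15.2
ee_pos: [0.5852, -0.2942, 0.0132]
eef_rot: [-0.707, 0.001, 0.707, 0.001]
ft_force: [0.4, 0.4, 1.6]
width: 0.0873
time: 15.9
ee_pos: [0.5853, -0.2943, 0.0137]
eef_rot: [0.707, -0.001, -0.707, -0.001]
ft_force: [-1.1, 0.2, 5.5]
width: 0.0639
t 15.9 p [ 0.5853 -0.2943  0.0137] jaw -90.1 w 0.0639 F [-1.1  0.2  5.5] q1,q7 [ 0.61 -1.3 ]
tool axes in world [[0.0, -0.0, -1.0], [-0.002, -1.0, 0.0], [-1.0, 0.002, -0.0]]
row: [-0.466 -0.377  0.342] [-0.019 -0.    -0.   ]
```

```bash
python3 -m pendant '-0.1 0 0 0 0 0;-0.2 0 0 0 0 0;-0.4 0 0 0 0 0;-0.47 -0.2 0.1 0 0 0;-0.47 -0.4 0.2 0 0 0;-0.47 -0.6 0.3 0 0 0;-0.47 -0.8 0.38 0 0 0;-0.47 -1 0.38 0 0 0'; python3 -m pendant '0 -0.2 0 0 0 0;0 -0.4 0 0 0 0;0 -0.6 0 0 0 0;0 -0.8 0 0 0 0;0 -0.95 0 0 0 0;0 -0.95 0 0 0 0;0 -0.95 0 0 0 0' ;python3 -c "
from h import *
go(.4897,.2423,.13,90)"
```

```text
time: 16.7
ee_pos: [0.4912, -0.0658, 0.1304]
eef_rot: [-0.707, 0.002, 0.707, 0.001]
ft_force: [2.5, 0.8, -1.2]
width: 0.0636
time: 17.4
ee_pos: [0.4934, 0.1716, 0.1303]
eef_rot: [-0.707, -0.0, 0.707, -0.0]
ft_force: [0.1, -0.5, -1.9]
width: 0.0643
t 17.4 p [0.4934 0.1716 0.1303] jaw -90.0 w 0.0643 F [ 0.1 -0.5 -1.9] q1,q7 [ 0.13 -2.11]
tool axes in world [[-0.001, -0.0, -1.0], [0.0, -1.0, 0.0], [-1.0, -0.0, 0.001]]
row: [ 0.001 -0.283  0.015] [ 0.  0. -0.]
```

```bash
python3 -m pendant '0 -0.2 0.01 0 0 0;0.1 -0.275 0.014 0 0 0;0.24 -0.275 0.014 0 0 0;0.3 -0.275 0.014 0 0 0;0.3 -0.275 0.014 0 0 0;0.3 -0.275 0.014 0 0 0' ;python3 -c "
from h import *
go(.4897,.2423,.0197,90)
p,d=vision.camera('side'); cv2.imwrite('pics/s6.png',cv2.resize(p[100:200,230:370],None,fx=5,fy=5))
W=cloud('side',d); W[d==0]=9; x,y,z=np.moveaxis(W,-1,0); h=cv2.cvtColor(p,cv2.COLOR_BGR2HSV)
m=(x>.43)&(x<.55)&(y>.18)&(y<.3)&(z>.03)&(z<.075)&(h[...,1]>90)&((h[...,0]<18)|(h[...,0]>170)); print(m.sum(),W[m].min(0),W[m].max(0),np.percentile(W[m],[2,50,98],axis=0))
"
```

```text
time: 18.0
ee_pos: [0.4913, 0.2387, 0.0566]
eef_rot: [0.707, -0.001, -0.707, -0.001]
ft_force: [0.6, 0.3, -1.2]
width: 0.0639
t 18.0 p [0.4913 0.2387 0.0566] jaw -90.2 w 0.0639 F [ 0.6  0.3 -1.2] q1,q7 [-0.   -2.31]
tool axes in world [[0.001, -0.0, -1.0], [-0.004, -1.0, 0.0], [-1.0, 0.004, -0.001]]
row: [ 0.147 -0.014  0.006] [-0.002 -0.    -0.   ]
62 [0.46255119 0.21522672 0.06558113] [0.52180825 0.26345904 0.07033   ] [[0.46334637 0.21763053 0.06575936]
 [0.47838504 0.23613371 0.06803891]
 [0.52036918 0.26070273 0.07006912]]
```

View pics/s6.png

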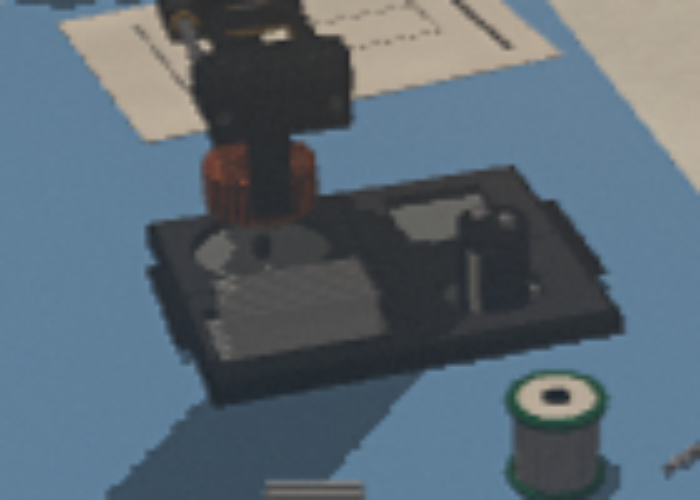

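The toroid (crop 203–317, centre 260) sits right above the post (262,245), and the heat sink and capacitor are seated. I lower it.

```bash
python3 -m pendant '0.05 -0.013 0.006 0 0 0;0.09 -0.013 0.006 0 0 0;0.12 -0.013 0.006 0 0 0;0.135 -0.013 0.006 0 0 0;0.145 -0.013 0.006 0 0 0;0.148 -0.013 0.006 0 0 0;0.148 -0.013 0.006 0 0 0' ;python3 -c "
from h import *
go(.4897,.2423,.0197,90)"
```

```text
time: 18.75
ee_pos: [0.4887, 0.2429, 0.0196]
eef_rot: [-0.707, 0.001, 0.707, 0.0]
ft_force: [-5.9, -3.5, 11.5]
width: 0.0639
t 18.8 p [0.4887 0.2429 0.0196] jaw -90.1 w 0.0639 F [-5.9 -3.5 11.5] q1,q7 [-0.03 -2.35]
tool axes in world [[-0.0, -0.001, -1.0], [-0.002, -1.0, 0.001], [-1.0, 0.002, 0.0]]
row: [-0.001  0.002 -0.004] [-0.001  0.    -0.001]
```

```bash
python3 -m pendant '-0.002 0 0 0 0 0;-0.002 0 0 0 0 0;-0.002 0 0 0 0 0;-0.002 0 0 0 0 0' 0.8; python3 -m pendant '-0.1 0 0 0 0 0;-0.2 0 0 0 0 0;-0.4 0 0 0 0 0;-0.44 0.2 0.05 0.1 0 0;-0.44 0.4 0.1 0.2 0 0;-0.44 0.6 0.15 0.3 0 0;-0.44 0.8 0.2 0.4 0 0;-0.44 1 0.2 0.5 0 0' 1;  python3 -c "
from h import *
go(.4315,-.1695,.13,29.2)"
```

```text
time: 19.15
ee_pos: [0.489, 0.243, 0.0192]
eef_rot: [0.707, -0.001, -0.707, -0.001]
ft_force: [-0.7, 0.5, 0.4]
width: 0.0777
time: 19.95
ee_pos: [0.4375, -0.0016, 0.1295]
eef_rot: [0.657, -0.261, -0.657, -0.261]
ft_force: [1.3, -0.1, 1.0]
width: 0.0871
t 19.9 p [ 0.4375 -0.0016  0.1295] jaw -133.4 w 0.0871 F [ 1.3 -0.1  1. ] q1,q7 [ 0.34 -2.43]
tool axes in world [[0.001, -0.001, -1.0], [-0.687, -0.727, -0.0], [-0.727, 0.687, -0.001]]
row: [-0.001  0.504 -0.444] [ 0.203 -0.001  0.   ]
```

```bash
python3 -m pendant '0 0.1 -0.09 0 0 0;0 0.2 -0.18 0.02 0 0;0 0.35 -0.3 0.08 0 0;0 0.45 -0.4 0.14 0 0;0.1 0.5 -0.44 0.2 0 0;0.2 0.5 -0.44 0.2 0 0;0.2 0.5 -0.44 0.2 0 0' 1;  python3 -c "
from h import *
go(.4315,-.1695,.0165,29.2)"
```

```text
time: 20.65
ee_pos: [0.4316, -0.1662, 0.0766]
eef_rot: [-0.61, 0.355, 0.613, 0.355]
ft_force: [0.1, 0.2, 0.0]
width: 0.0873
t 20.6 p [ 0.4316 -0.1662  0.0766] jaw -150.3 w 0.0873 F [0.1 0.2 0. ] q1,q7 [ 0.52 -2.39]
tool axes in world [[-0.005, 0.002, -1.0], [-0.869, -0.495, 0.003], [-0.495, 0.869, 0.004]]
row: [ 0.24   0.006 -0.012] [ 0.006  0.003 -0.002]
```

```bash
python3 -m pendant '0 0.006 -0.012 0.006 0.003 -0.002;0 0.006 -0.012 0.006 0.003 -0.002;0 0.006 -0.012 0.006 0.003 -0.002' ;  python3 -c "
from h import *
go(.4315,-.1695,.0165,29.2)
p,d=vision.camera('side'); cv2.imwrite('pics/s7.png',cv2.resize(p[170:290,230:380],None,fx=5,fy=5))
W=cloud('side',d); W[d==0]=9; x,y,z=np.moveaxis(W,-1,0);m=(x>.38)&(x<.48)&(y>-.22)&(y<-.12)&(z>.012)&(z<.045);print(rect(W[m][:,:2]))"
```

```text
time: 20.95
ee_pos: [0.4348, -0.1698, 0.0806]
eef_rot: [0.613, -0.357, -0.607, -0.358]
ft_force: [-0.4, 0.5, -0.0]
width: 0.0872
t 20.9 p [ 0.4348 -0.1698  0.0806] jaw -150.7 w 0.0872 F [-0.4  0.5 -0. ] q1,q7 [ 0.52 -2.39]
tool axes in world [[0.007, -0.003, -1.0], [-0.872, -0.489, -0.004], [-0.489, 0.872, -0.006]]
row: [0.256 0.012 0.009] [ 0.001 -0.004  0.003]
(array([ 432.6, -169.3]), array([45.7, 44. ]), 29.1)
```

View pics/s7.png

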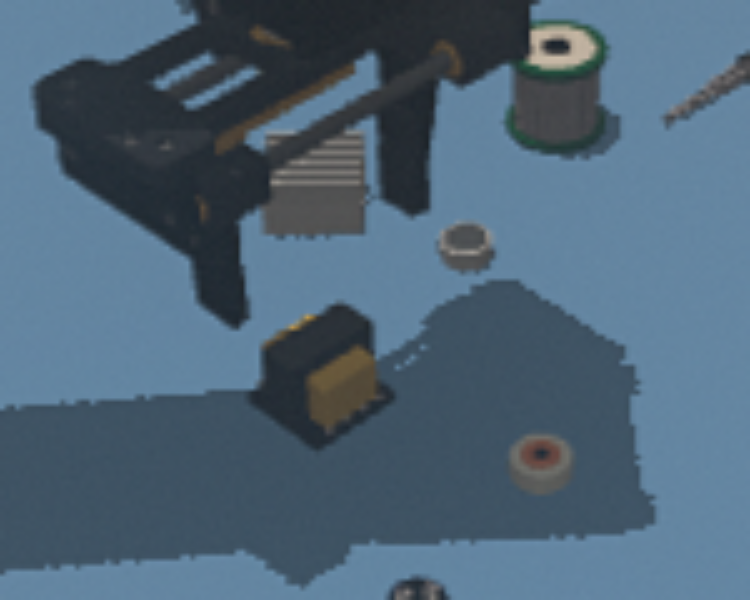

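The fingers (crop (225,325) and (405,215)) straddle the transformer (318,370) along its core. I descend and grip.

```bash
python3 -m pendant '0.1 0.008 0 0 0 0;0.18 0.008 0 0 0 0;0.23 0.008 0 0 0 0;0.25 0.008 0 0 0 0;0.25 0.008 0 0 0 0;0.25 0.008 0 0 0 0' 1;python3 -m pendant '0 0 0 0 0 0;0 0 0 0 0 0;0 0 0 0 0 0;0 0 0 0 0 0;0 0 0 0 0 0;0 0 0 0 0 0;0 0 0 0 0 0' -1 25;  python3 -c "
from h import *
go(.5,-.05,.14,91.5)"
```

```text
time: 21.6
ee_pos: [0.4331, -0.1711, 0.0175]
eef_rot: [0.612, -0.357, -0.608, -0.358]
ft_force: [-0.4, -1.2, 0.8]
width: 0.087
time: 22.3
ee_pos: [0.4326, -0.1709, 0.0168]
eef_rot: [0.612, -0.358, -0.608, -0.358]
ft_force: [-0.5, 0.2, 0.1]
width: 0.0439
t 22.3 p [ 0.4326 -0.1709  0.0168] jaw -150.8 w 0.0439 F [-0.5  0.2  0.1] q1,q7 [ 0.51 -2.42]
tool axes in world [[0.005, -0.002, -1.0], [-0.873, -0.488, -0.003], [-0.488, 0.873, -0.005]]
row: [-0.493 -0.473  0.288] [-0.725 -0.004  0.   ]
```

```bash
python3 -m pendant '-0.1 0 0 0 0 0;-0.2 0 0 -0.05 0 0;-0.4 0 0 -0.14 0 0;-0.5 -0.08 0.05 -0.24 0 0;-0.5 -0.18 0.11 -0.34 0 0;-0.5 -0.28 0.17 -0.44 0 0;-0.5 -0.38 0.23 -0.54 0 0;-0.5 -0.47 0.288 -0.63 0 0'; python3 -c "
from h import *
go(.5997,.245,.14,91.5)"
```

```text
time: 23.1
ee_pos: [0.4996, -0.0491, 0.1417]
eef_rot: [0.708, -0.039, -0.704, -0.038]
ft_force: [0.1, -0.3, -2.2]
width: 0.0439
t 23.1 p [ 0.4996 -0.0491  0.1417] jaw -96.3 w 0.0439 F [ 0.1 -0.3 -2.2] q1,q7 [ 0.41 -1.73]
tool axes in world [[0.005, -0.002, -1.0], [-0.109, -0.994, 0.002], [-0.994, 0.109, -0.005]]
row: [ 0.006 -1.213 -0.269] [-0.09  -0.003 -0.001]
```

```bash
python3 -m pendant '0 -0.2 -0.03 -0.09 -0.003 0;0 -0.4 -0.07 -0.09 -0.003 0;0 -0.6 -0.14 -0.09 -0.003 0;0 -0.8 -0.21 -0.09 -0.003 0;0 -1 -0.27 -0.09 -0.003 0;0 -1 -0.27 -0.09 -0.003 0;0 -1 -0.27 -0.09 -0.003 0'; python3 -c "
from h import *
go(.5997,.245,.09,91.5)"
```

```text
time: 23.8
ee_pos: [0.5946, 0.1927, 0.1408]
eef_rot: [-0.707, -0.008, 0.707, -0.009]
ft_force: [-0.7, -0.1, -0.7]
width: 0.0435
t 23.8 p [0.5946 0.1927 0.1408] jaw -88.7 w 0.0435 F [-0.7 -0.1 -0.7] q1,q7 [ 0.03 -2.1 ]
tool axes in world [[-0.001, -0.001, -1.0], [0.023, -1.0, 0.001], [-1.0, -0.023, 0.001]]
row: [ 0.203 -0.209 -0.025] [-0.002  0.001 -0.001]
```

```bash
python3 -m pendant '0 -0.15 -0.02 0 0 0;0 -0.2 -0.025 0 0 0;0.15 -0.205 -0.025 0 0 0;0.3 -0.205 -0.025 0 0 0;0.36 -0.205 -0.025 0 0 0;0.36 -0.205 -0.025 0 0 0;0.36 -0.205 -0.025 0 0 0'; python3 -c "
from h import *
go(.5997,.245,.0228,91.5)
p,d=vision.camera('side'); cv2.imwrite('pics/s8.png',cv2.resize(p[100:200,240:370],None,fx=6,fy=6))"
```

```text
time: 24.5
ee_pos: [0.6013, 0.2409, 0.053]
eef_rot: [0.708, 0.006, -0.706, 0.007]
ft_force: [0.7, 0.5, -0.5]
width: 0.0437
t 24.5 p [0.6013 0.2409 0.053 ] jaw -88.9 w 0.0437 F [ 0.7  0.5 -0.5] q1,q7 [-0.06 -2.22]
tool axes in world [[0.002, -0.002, -1.0], [0.018, -1.0, 0.002], [-1.0, -0.018, -0.002]]
row: [ 0.121 -0.017  0.006] [-0.005 -0.001 -0.001]
```

View pics/s8.png

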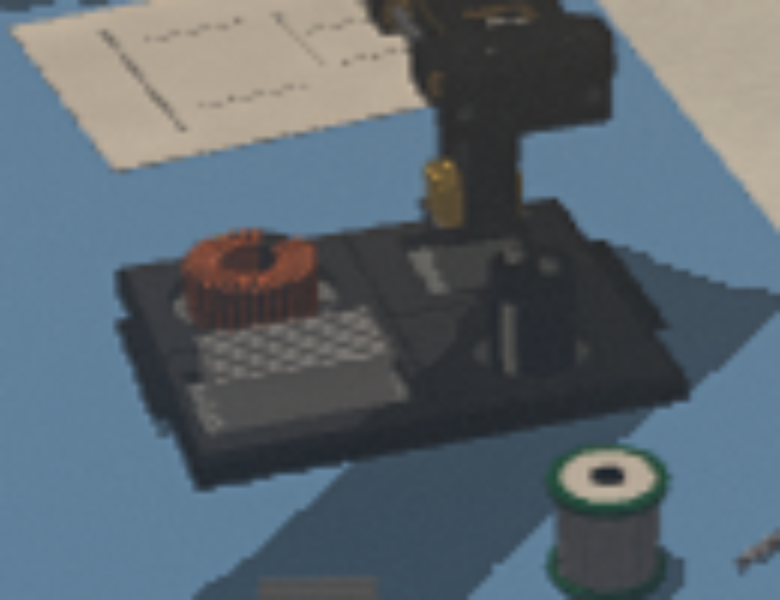

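The toroid is in its pocket (crop (250,280)). The transformer (475,200) hangs above the square pocket (465,265), so I lower it.

```bash
python3 -m pendant '0.04 -0.016 0.006 -0.005 0 0;0.08 -0.016 0.006 -0.005 0 0;0.1 -0.016 0.006 -0.005 0 0;0.115 -0.016 0.006 -0.005 0 0;0.122 -0.016 0.006 -0.005 0 0;0.122 -0.016 0.006 -0.005 0 0;0.122 -0.016 0.006 -0.005 0 0'; python3 -c "
from h import *
go(.5997,.245,.0228,91.5)"
```

```text
time: 25.25
ee_pos: [0.5986, 0.2449, 0.0227]
eef_rot: [-0.707, -0.008, 0.707, -0.011]
ft_force: [-8.6, -5.4, 16.4]
width: 0.0439
t 25.2 p [0.5986 0.2449 0.0227] jaw -88.5 w 0.0439 F [-8.6 -5.4 16.4] q1,q7 [-0.08 -2.23]
tool axes in world [[-0.0, -0.003, -1.0], [0.027, -1.0, 0.003], [-1.0, -0.027, 0.0]]
row: [-0.001 -0.    -0.005] [ 0.     0.    -0.002]
```

Contact is confirmed. I release, rise and retreat toward the robot's right for a clear view.

```bash
python3 -m pendant '-0.002 0 0 0 0 0;-0.002 0 0 0 0 0;-0.002 0 0 0 0 0;-0.002 0 0 0 0 0' 0.5; python3 -m pendant '-0.1 0 0 0 0 0;-0.2 0 0 0 0 0;-0.4 0 0 0 0 0;-0.5 0.2 0.05 0 0 0;-0.5 0.4 0.1 0 0 0;-0.5 0.6 0.2 0 0 0;-0.5 0.8 0.3 0 0 0;-0.5 1 0.4 0 0 0';python3 -m pendant '0 0.2 0 0 0 0;0 0.4 0 0 0 0;0 0.6 0 0 0 0;0 0.8 0 0 0 0;0 1 0 0 0 0;0 1 0 0 0 0;0 1 0 0 0 0'
python3 - <<'E'
from h import *
c={}
for n in("top","side"):
    p,d=vision.camera(n); W=cloud(n,d); W[d==0]=9; x,y,z=np.moveaxis(W,-1,0)
    c[n]=p
    for nm,cx,cy,h in(("cap",.6022,.1553,.063),("sink",.4922,.152,.038),("tor",.4897,.2423,.035),("trf",.5997,.245,.044),("slim",.4355,-.3195,.042),("short",.458,-.038,.032)):
        m=(abs(x-cx)<.043)&(abs(y-cy)<.042)&(z>.022)&(z<.09)
        if m.sum()>5: print(n,nm,"ztop %.4f exp %.3f"%(np.percentile(z[m],90),h),*rect(W[m][:,:2]))
a=cv2.resize(c["top"][145:240,185:265],(500,594)); b=cv2.resize(c["side"][120:200,250:360],(800,582)); 
cv2.imwrite("pics/f_top.png",a);cv2.imwrite("pics/f_side.png",b);print(r.read_state()['time'],r.read_state()['ee_pos'])
E
```

```text
time: 25.65
ee_pos: [0.5989, 0.2452, 0.0213]
eef_rot: [0.707, 0.009, -0.707, 0.01]
ft_force: [0.4, 0.5, 0.6]
width: 0.0632
time: 26.45
ee_pos: [0.5155, 0.0144, 0.147]
eef_rot: [0.707, 0.009, -0.707, 0.01]
ft_force: [1.2, -0.5, 0.4]
width: 0.0655
time: 27.15
ee_pos: [0.5228, -0.2349, 0.1472]
eef_rot: [-0.707, -0.008, 0.707, -0.009]
ft_force: [-0.3, 0.6, 0.0]
width: 0.0652
top cap ztop 0.0619 exp 0.063 [608.  152.1] [91.4 57.6] 17.3
top sink ztop 0.0405 exp 0.038 [492.1 157. ] [67.2 84.1] 80.6
top tor ztop 0.0384 exp 0.035 [491.9 238.4] [69.1 68.4] 0.7
top trf ztop 0.0463 exp 0.044 [591.8 238.6] [82.7 45.8] 42.0
top short ztop 0.0345 exp 0.032 [457.6 -39.5] [40.  45.7] 74.1
side sink ztop 0.0354 exp 0.038 [492.  151.8] [80.3 48.5] 0.8
side tor ztop 0.0325 exp 0.035 [488.7 241.7] [62.2 62.9] 78.3
side slim ztop 0.0371 exp 0.042 [ 435.7 -319.2] [20.4 20.3] 61.1
side short ztop 0.0300 exp 0.032 [459.2 -36.2] [46.4 46.5] 72.2
27.25 [ 0.52341274 -0.23235131  0.14749708]
```

View pics/f_top.png

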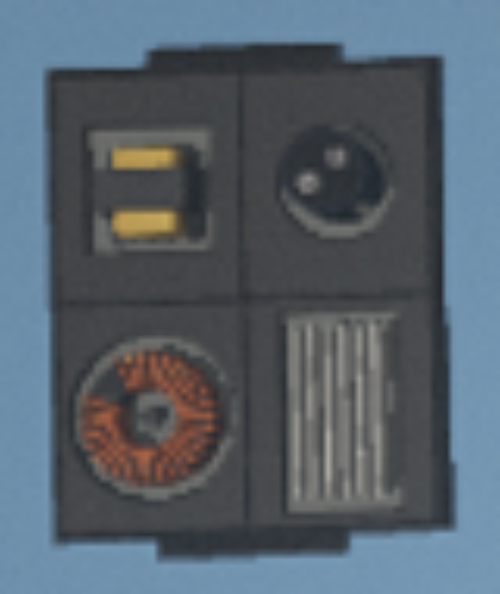

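View pics/f_side.png

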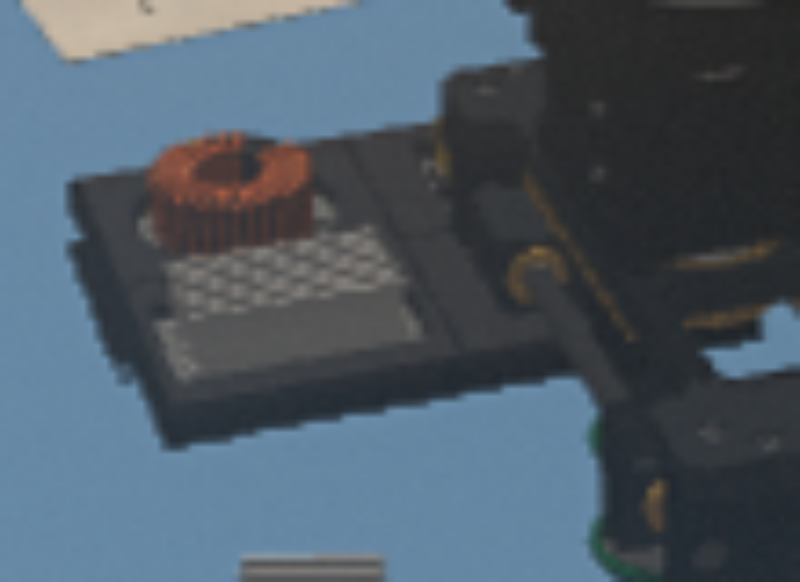

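The top view shows all four parts inside their pockets with floor visible around them, and the post (crop (153,418)) in the toroid's hole. The heights match flat seating, the look-alikes are unmoved and the gripper is clear. I hand the job in.

```bash
python3 -c "
from bench import close_job
print(close_job())"
```

```text
the job is handed in; nothing more can be done
None
```

The kit tray is made up and handed in at about 27 s of the 112 s allowed. I placed the big capacitor, long heat sink, toroid (over its post) and transformer in that order, lowering each until it touched the pocket floor (8–16 N) before releasing it.

**Tray:** The last top view shows all four parts inside their pockets, with floor showing around them and the post in the toroid's hole. Top heights came out within about 3.5 mm of flat seating. The two cameras read 2–2.5 mm apart on either side for the heat sink and toroid, in line with their opposite offsets on the mat.

**Look-alikes:** The side camera shows the slim capacitor within 1 mm of where it started and the short heat sink within about 1 mm.

**Checks that fell short:**
- In the last side view the arm hid the capacitor and transformer, so their seating rests on the top view, the contact forces and the release heights.
- The top-view outlines of the tray parts came out too large because of stray depth points. I judged centring from the picture and the gripper positions instead.

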